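# Clamp a mended cheese board and keep hold of the trigger

## Robot

A 6-joint arm with a two-finger parallel gripper is mounted at the origin on a cart in front of the work surface, level with it; the furniture and walls round the work are solid. World frame = base frame: x ahead of the robot, y to its left, z up, the work surface at z = 0. Lengths are in mm, angles in rad, forces in N, time in s.
With the tool pointing down it reaches from about 300 to 775 mm from the base axis. Payload 14.6 kg.
Tool frame: the origin (TCP) lies at the very end of the fingers, on their centre line; the grasp point (between the pads) lies 19 mm behind it; z points along the fingers, y is the line along which they close (so a half turn about z gives the same grasp; the last joint's range is limited). The gripper opens to 94 mm and grips with 3 to 60 N. Pads are 16 mm wide; open, the fingers measure 119 mm over their backs; the gripper's body (75 mm by 177 mm) begins 78 mm behind the grasp point.
Start: joints at [1.245, 0.3, 1.521, -0, 1.321, -0.067], TCP at [140.754, 531.674, 205.446] pointing down, gripper open.
Joint ranges: [-3.03, 3.03], [-0.79, 2.21], [0.23, 2.52], [-1.04, 4.18], [0, 3.07], [-2.55, 2.55]. Speed limits (rad/s): [2.22, 2.22, 2.57, 3.14, 3.14, 3.14].

## Interface

Orientations are given as [roll, pitch, yaw] about the fixed x, y, z axes, in that order (R = Rz(yaw) Ry(pitch) Rx(roll)).
In Python, from cell import manip, camera, get_calibration gives the robot as it stands. The module is installed in compiled form; this text tells all that it offers.
- The arm moves only by the tool jog_arm, never from a script. Its argument "plan" is one flat list of numbers, 6 for each row, row after row: the shift along the world's x, y, z in m, then the turn, a rotation vector about the world's x, y, z in degrees. A call has 1 to 20 rows; each row is the pose to reach, as a shift and turn from the pose commanded when the call began; what a row does not reach only later rows make up. A row lasts 1/10 s, in which the tool goes at most 50 mm and 8.59 degrees, less where a joint would pass 70% of its speed; a pose out of reach is approached as far as the arm can. A call with a gripper value outside its range is refused whole. "claw" is the finger opening in m, from 0 to 0.094, set as the call begins (left out, the last holds). The fingers move at their own pace and stop on an object; "force" is the grip in N (left out, the last holds). Time passes only in rows, so rows that repeat a pose let the fingers close. It gives the time, the measured TCP pose, the force, the opening and the grip force at its end, in the units of the state.
- manip.read_state(): the state, without advancing time (a new reading comes with each control period).
- camera(name): name is "side" or "top" or "wrist"; returns (picture, depth): 480x640x3 uint8, red, green, blue; 480x640 float32, mm along the optical axis (not along the pixel's ray), 0 where there is no reading.
- get_calibration(name): a dict with "fx", "fy", "cx", "cy" (pixels), "k1" (the pictures are not rectified: a ray, as slopes to the right and down, at radius r is drawn at 1 + k1 r^2 times it, then the intrinsics apply), "origin" and "attitude" of the camera in the world. Camera axes: x right, y down, z forward; pixel columns grow to the right and rows downward; lengths in mm; the calibration is good to about 2 mm. A picture is of the moment at which its call begins: read the wrist's pose just before it. get_calibration takes no time and is no camera call; for the wrist camera it gives the pose at the moment of the call.
- manip.sign_off(): hands the job in; it is judged then, once.
The state is a dict: "clock": time; "joints": joint angles; "qd": joint speeds; "effort": joint torques, N m; "eef_pos": TCP position; "eef_rot": TCP orientation; "wrist_force": force on the tool from outside, world axes, zero at the start; "moment": the same for the moment, N m; "finger_gap": finger opening in mm; "finger_force": force on a finger pad.
Only numpy, scipy, OpenCV 4.12 (cv2) and the standard library are available. Lean on these libraries where they do the work, as an engineer would, in place of code of your own. Each camera call takes 0.05 s, during which the arm holds its last target. There are 200 camera calls.

## Task

Press the spring plunger on the clamp's suction foot all the way down and let it come back up, so that the foot bites. Then pump the clamp's trigger towards its handle (squeeze, let it spring fully out, squeeze again) until the sprung shoe meets the glued cheese board and is pressed about half way into its travel, never bottoming out, and finish with the fingers still holding the trigger squeezed there. Move the shoe with the trigger only: do not touch the toothed bar, the shoe or the board, and leave the other things on the worktop alone.

Things in the scene. Friction and masses are not known exactly. Their poses are not given: they have to be found in the camera images.
- clamp: Black and steel caulk-style bar clamp, 280 mm long, fixed. Origin: on the worktop under its black housing (x -22 to 58, y -32 to 28, 54 high). Local +y: the way the toothed bar (x = 38; tail to y = -100 mm) pushes, roughly to the left; fixed jaw's pad at y = 166 mm, 6 mm bed before it. Handle and trigger stick out level to local -x (to the robot). Suction foot with plunger at (-30, 80) mm.
- handle_pad (a point): Point on the outer (-y) face of the fixed handle, at clamp local (-90, -22, 29) mm. The handle is a black bar along x, 14 mm thick (local y = -22 to -8 mm), 14 to 44 mm above the worktop, from the housing to x = -125 mm.
- trigger_pad (a point): Point on the outer (+y) face of the trigger, 70 mm from its pivot pin (at clamp local (-20, 5) mm, upright), 29 mm above the worktop; push here. Trigger: black bar 10 mm thick, 28 high, 113 long, beside the handle. Let out, this point is 49 mm from the handle's outer face; squeezed 32 mm. A gripper centred at local (-90, -6) mm, closing along y from over 75 mm open, drives the full stroke.
- trigger (a joint): Trigger angle in rad: 0 let out, 0.24 fully squeezed; springs back by itself. A squeeze pushes the bar on by 58 mm per rad (14 mm in all), less the play of a ratchet with 5 mm teeth; letting the trigger fully out re-seats the ratchet: a full pump gains 10 mm net. Takes about 8 to 10 N at the pad, 11 to 17 N with the shoe pressed.
- rod (a joint): Advance of the toothed bar and jaw in m towards +y, 0 to 0.080. It stays by friction (4 N) while nothing presses on the shoe; with the shoe pressed it backs off as the trigger is let out, so only a held trigger keeps the clamping.
- shoe (a joint): How far the sprung shoe (steel plate with rubber face, 50 mm wide, top 38 mm above the worktop, on two pins before the bar's end plate) is pressed back, in m: 0 free, 0.014 bottomed (crushing). 5 N starts it, 8.5 N at half travel.
- shoe_face (a point): Middle of the shoe's rubber face, which meets the board; 18 mm above the worktop.
- plunger (a joint): Plunger of the suction foot, m pressed down: 0 up, 0.010 at its stop. Spring: 2 N at the start, 9 N at the stop.
- plunger_top (a point): Centre of the plunger's round black head (28 mm across), on its top face, 62 mm above the worktop when up, 52 mm when pressed. The barrel round it ends 40 mm above the worktop.
- board: Mended cheese board of pale wood, two glued halves, dark joint line, 90 mm (x) x 54 mm (y) x 22 mm, lying loose on the clamp's bed (6 mm above the worktop) up to 3 mm from the fixed jaw; the origin is the centre of its underside, local axes like the clamp's.
- tape: Bystander: roll of tape lying flat, 96 mm across, 25 mm high, left of the trigger in front of the board.
- matches: Bystander: matchbox 35 x 53 x 14 mm behind the board.
- candle: Bystander: tea light in a cup, 38 mm across, 15 mm high, behind the housing.
- mug: Bystander: plain pale cup, 64 x 88 mm, 54 mm high, left on the worktop.
- spice_jar: Bystander: spice jar 46 mm across, 106 mm high, near the microwave.
- lemon: Bystander: lemon, 71 mm long, at the left.
There are look-alikes about, which are no part of the job. What is meant by the board is not pink or yellow, and is the larger of those in its own colour.

How it is judged (in metres and radians):
On the way, in this order (a step that is already met when the one before it is completed fails the run):
1. the plunger is pressed to its stop (value of joint plunger above 0.008 m), for 0.1 s.
2. the plunger is up again with the shoe still clear of the board (value of joint plunger below 0.002 m and contact force between shoe and board below 0.3 N), for 0.1 s.
3. the shoe presses on the board (contact force between shoe and board above 2 N and value of joint trigger above 0.02 rad), for 0.1 s.
At the end, for the whole second after the job is handed in: The fingers still push on the trigger (over 1.5 N, trigger off its rest), the shoe is pressed back 3.5 to 10.5 mm of its 14 mm and pushes on the board with over 4 N, the board lies flat and still in the clamp, and the plunger is up (value of joint shoe between 0.0035 and 0.0105 m and contact force between shoe and board above 4 N and contact force between the fingers and trigger above 1.5 N and value of joint trigger above 0.02 rad and value of joint plunger below 0.002 m and angle between board's own z axis and vertical below 0.1 rad and linear speed of board below 0.01 m/s); the arm keeps its last pose, push and grip.
It fails at once if the shoe bottomed out: the board is crushed (value of joint shoe above 0.0132 m or contact force between shoe and board above 25 N).
It fails at once if the robot pushed the bar or the shoe itself (contact force between the arm and rod above 1 N).
It fails at once if the robot pushed the bar or the shoe itself (contact force between the fingers and rod above 1 N).
It fails at once if the robot pushed the board (contact force between any of the fingers, the arm and board above 1 N).
It fails at once if a bystander was disturbed (distance of any of tape, matches, candle, mug, spice_jar, lemon from where it was at the start of the episode above 0.03 m).
It also fails if it takes over 72 s, if anything falls off the work surface, if the arm or the gripper's body presses on something with over 40 N, if the wrist force passes 120 N, or if a joint passes its speed limit or range.

## Working session

There is one attempt and no reset: what is moved stays moved. The work goes in short steps, Python scripts to look and compute and a tool call to move; the robot and the scene stay as the last step left them, time stands still between calls to the robot, and variables do not carry over. Pictures are saved under pics/ and viewed, at most 10 in all, crops included, and the job is handed in when it is done.

Besides the shell and the picture viewer there is one more tool, called after "Call:" by a JSON object that holds its "method" and its "body", one argument or row to a line. jog_arm: Moves the arm, as the interface text tells. Its arguments: {"type":"object","properties":{"plan":{"type":"array"},"claw":{"type":"number"},"force":{"type":"number"}},"required":["plan"]}

```bash
mkdir -p pics; cat > h.py <<'E'
import numpy as np, cv2
from cell import manip, camera, get_calibration
from scipy.spatial.transform import Rotation as R
def world(cal,u,v,d):
    K=np.array([[cal['fx'],0,cal['cx']],[0,cal['fy'],cal['cy']],[0,0,1.]])
    p=np.array([[[float(u),float(v)]]])
    s=cv2.undistortPoints(p,K,np.array([cal['k1'],0,0,0,0.]))[0,0]
    return np.array([s[0],s[1],1.])*d
E
python3 - <<'E'
from h import *
for n in ['top','side']:
    p,d=camera(n); cv2.imwrite(f'pics/{n}0.png',p[:,:,::-1]); np.save(f'pics/{n}0.npy',d)
    print(n,get_calibration(n))
print(get_calibration('wrist'))
print(manip.read_state())
E
```

```text
top {'fx': 506.6951605365308, 'fy': 506.6951605365308, 'cx': 324.9894142987932, 'cy': 243.2366248456465, 'k1': -0.028979766141220067, 'origin': array([ 403.40930451, -159.38540033, 1202.13752581]), 'attitude': array([-3.08257129,  0.00757695, -1.57952416])}
side {'fx': 555.4869556712936, 'fy': 555.4869556712936, 'cx': 327.5871997615959, 'cy': 245.06035544062757, 'k1': -0.1633219958178863, 'origin': array([ 231.80879882, -949.48202687,  677.11696547]), 'attitude': array([-2.20807452,  0.01202996, -0.32680346])}
{'fx': 388.7378184210983, 'fy': 388.7378184210983, 'cx': 320.19117859010464, 'cy': 239.4016362979704, 'k1': -0.07035122000623974, 'origin': array([ 72.52646554, 548.8727963 , 384.85889851]), 'attitude': array([2.89714386e+00, 1.36145447e-03, 1.31225025e+00])}
{'clock': 0.1, 'joints': array([ 1.24542352e+00,  3.00378423e-01,  1.52147664e+00, -1.71805300e-05,
        1.32070215e+00, -6.65893876e-02]), 'qd': array([-0.000998  , -0.00108432, -0.00264747,  0.00071325,  0.00052959,
       -0.0004679 ]), 'effort': array([ 9.67915003e-05, -5.32637215e+01, -3.53291881e+01,  7.09998817e-02,
        2.34329794e-02, -4.96464327e-05]), 'eef_pos': array([140.67908693, 531.4780845 , 204.98135038]), 'eef_rot': array([-3.14062913e+00, -4.75764021e-05,  2.88281347e+00]), 'wrist_force': array([ 0.25213545, -0.27586349, -0.18353914]), 'moment': array([-0.02468629,  0.00245069, -0.05210471]), 'finger_force': 0.0, 'finger_gap': 94.13359754666557}
```

View pics/top0.png

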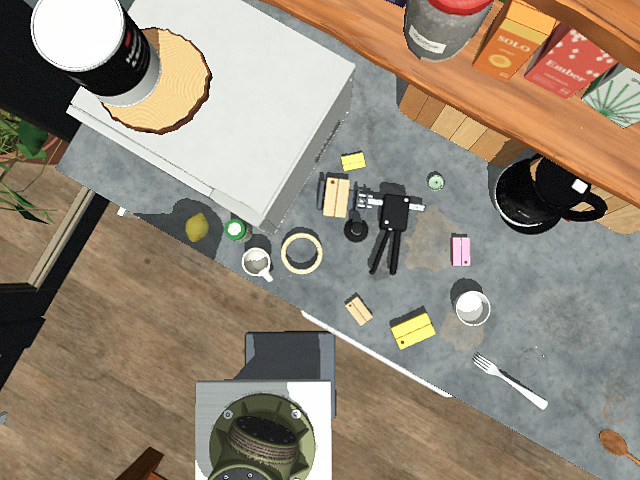

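View pics/side0.png

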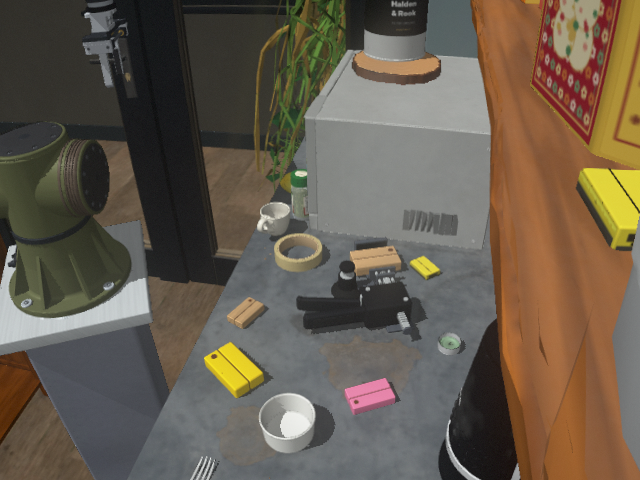

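The top view shows the clamp housing at (394,211), handle at about (395,250), trigger at (380,250) and plunger at (355,229). There are several candidates for the board:
- Pale wood at (335,196), in the clamp bed.
- Smaller pale wood at (359,310).
- Yellow at (353,161) and (412,330).
- Pink at (460,250).

The board is the one at (335,196): it is pale, the larger of the two pale ones, and lies in the clamp. The side view agrees, with the board at (375,260) and the plunger at (347,275).

```bash
cat >> h.py <<'E'
def cloud(cal,d):
    K=np.array([[cal['fx'],0,cal['cx']],[0,cal['fy'],cal['cy']],[0,0,1.]])
    v,u=np.mgrid[0:480,0:640]
    p=np.stack([u.ravel(),v.ravel()],1).astype(float)[:,None]
    s=cv2.undistortPoints(p,K,np.array([cal['k1'],0,0,0,0.]))[:,0]
    c=np.c_[s,np.ones(len(s))]*d.reshape(-1,1)
    return (R.from_euler('xyz',cal['attitude']).apply(c)+cal['origin']).reshape(480,640,3)
E
python3 - <<'E'
from h import *
p=cv2.imread('pics/top0.png'); d=np.load('pics/top0.npy')
W=cloud(get_calibration('top'),d); g=p.max(2)
cv2.imwrite('pics/crop0.png',cv2.resize(p[150:290,300:450],None,fx=4,fy=4,interpolation=cv2.INTER_CUBIC))
for (u,v) in [(394,211),(395,262),(375,262),(355,228),(335,190),(335,205),(300,252),(430,240),(396,203),(420,208)]: print((u,v),W[v,u].round(1))
u0,v0=300,150
def comp(mask,seed):
    n,l=cv2.connectedComponents(mask.astype(np.uint8)); return l==l[seed[1],seed[0]]
roi=np.zeros(g.shape,bool); roi[150:290,300:450]=1
dark=(g<60)&roi
for name,(lo,hi),seed in [('housing',(48,60),(394,211)),('handle',(36,48),(395,262)),('trig',(36,50),(375,262))]:
    m=comp(dark&(W[...,2]>lo)&(W[...,2]<hi),seed)
    q=W[m][:,:2].astype(np.float32); print(name,m.sum(),cv2.minAreaRect(q),np.median(W[m][:,2]))
m=roi&(W[...,2]>56)&(W[...,2]<70); m[:,370:]=0
print('plunger',m.sum(),W[m].mean(0), W[m].min(0),W[m].max(0))
hsv=cv2.cvtColor(p,cv2.COLOR_BGR2HSV)
m=roi&(W[...,2]>22)&(W[...,2]<34)&(hsv[...,1]>60)&(hsv[...,2]>120); m[:,370:]=0;m[:170]=0
print('board',m.sum(),cv2.minAreaRect(W[m][:,:2].astype(np.float32)))
E
```

```text
(394, 211) [ 543.8 -309.5   51.2]
(395, 262) [ 427.5 -310.4   46.1]
(375, 262) [ 428.1 -265.5   38.9]
(355, 228) [ 504.9 -219.5   60.2]
(335, 190) [ 597.5 -175.6   26.2]
(335, 205) [ 561.5 -175.2   31.8]
(300, 252) [454.2 -91.4   1.2]
(430, 240) [ 4.800e+02 -4.006e+02 -2.000e-01]
(396, 203) [ 561.8 -314.    53.7]
(420, 208) [ 552.1 -371.8   35.7]
housing 856 ((541.339111328125, -310.8683776855469), (60.114013671875, 80.09387969970703), 82.24421691894531) 54.42865878811028
handle 278 ((450.532958984375, -311.3966369628906), (16.973264694213867, 101.74783325195312), 84.02540588378906) 43.384332364309444
trig 220 ((452.5835266113281, -276.0157470703125), (16.11756706237793, 108.72366333007812), 70.18669128417969) 42.645741462188425
plunger 147 [ 533.85928861 -200.96262928   62.87647697] [ 493.07330013 -235.54707202   56.45987517] [680.02900534 -95.70371608  69.6530945 ]
board 765 ((517.8582153320312, -145.54315185546875), (75.83299255371094, 238.18502807617188), 63.32318878173828)
```

View pics/crop0.png

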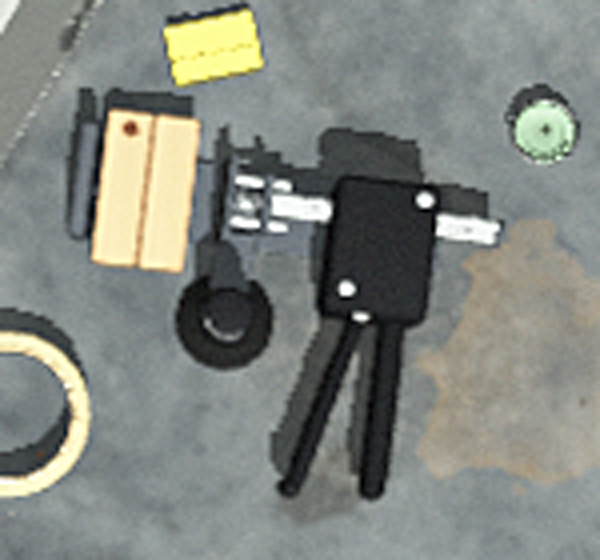

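The crop confirms the board at crop pixel (145,190): pale, two halves, dark joint, in the bed. The clamp origin comes out at about (524,-306.5) with yaw about -7.8°. That predicts the plunger at (505,-223), and I measured (505,-222). Moving over the plunger with the gripper closed.

Call:
{"method": "jog_arm", "body": {
  "plan": [0.01, -0.02, 0, 0, 0, 3, 0.027, -0.055, 0, 0, 0, 7, 0.046, -0.095, 0, 0, 0, 7, 0.065, -0.135, 0, 0, 0, 7, 0.085, -0.175, 0, 0, 0, 7, 0.104, -0.215, 0, 0, 0, 7, 0.123, -0.255, 0, 0, 0, 7, 0.142, -0.295, 0, 0, 0, 7, 0.162, -0.335, 0, 0, 0, 7, 0.181, -0.375, 0, 0, 0, 7, 0.2, -0.415, 0, 0, 0, 7, 0.22, -0.455, 0, 0, 0, 7, 0.239, -0.495, 0, 0, 0, 7, 0.258, -0.535, 0, 0, 0, 7, 0.278, -0.575, 0, 0, 0, 7, 0.297, -0.615, 0, 0, 0, 7, 0.316, -0.655, 0, 0, 0, 7, 0.335, -0.695, 0, 0, 0, 7, 0.355, -0.735, 0, 0, 0, 7, 0.364, -0.755, 0, 0, 0, 7],
  "claw": 0,
  "force": 20
}}

```text
clock: 2.1
eef_pos: [505.3, -226.1, 204.6]
eef_rot: [3.141, -0.001, 3.003]
wrist_force: [0.2, -1.0, -0.1]
finger_gap: 0.4
finger_force: 0.0
```

Call:
{"method": "jog_arm", "body": {
  "plan": [0, 0, -0.04, 0, 0, 0, 0, 0, -0.08, 0, 0, 0, 0, 0, -0.12, 0, 0, 0, 0, 0, -0.12, 0, 0, 0]
}}

```text
clock: 2.5
eef_pos: [502.2, -222.1, 80.7]
eef_rot: [3.139, -0.008, 3.005]
wrist_force: [0.4, -0.3, 0.4]
finger_gap: 0.5
finger_force: 0.0
```

```bash
python3 - <<'E'
from h import *
s=manip.read_state();print(s['eef_pos'],s['eef_rot'],s['wrist_force'])
c=get_calibration('wrist');p,d=camera('wrist'); cv2.imwrite('pics/w1.png',p[:,:,::-1]); np.save('pics/w1.npy',d)
W=cloud(c,d)
m=(np.abs(W[...,2]-62)<3)&(np.hypot(W[...,0]-505,W[...,1]+223)<25)&(p.max(2)<90)
print(m.sum(),W[m].min(0),W[m].max(0),cv2.minEnclosingCircle(W[m][:,:2].astype(np.float32)))
ys,xs=np.where(m);print(xs.mean(),ys.mean())
E
```

```text
[ 502.23081639 -222.10196178   80.68175628] [ 3.1385958  -0.00835661  3.00480459] [ 0.36728583 -0.26114354  0.42741815]
523 [ 490.17566387 -237.51239327   59.15446759] [ 502.44993445 -210.89364343   64.34358492] ((501.4660339355469, -224.20301818847656), 13.345788955688477)
317.2772466539197 265.6940726577438
```

View pics/w1.png

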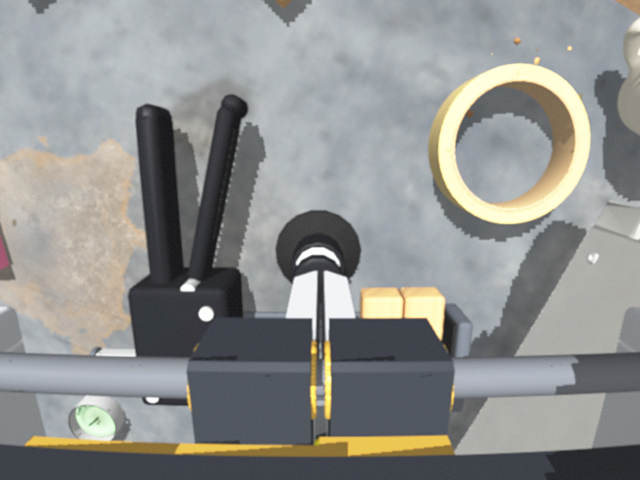

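The wrist view shows the fingertips directly over the plunger head at (320,258). The head's centre is about (504,-224), so I'm aligned within 3 mm. Pressing.

Call:
{"method": "jog_arm", "body": {
  "plan": [0, 0, -0.01, 0, 0, 0, 0, 0, -0.018, 0, 0, 0, 0, 0, -0.022, 0, 0, 0, 0, 0, -0.026, 0, 0, 0, 0, 0, -0.03, 0, 0, 0, 0, 0, -0.033, 0, 0, 0, 0, 0, -0.033, 0, 0, 0, 0, 0, -0.033, 0, 0, 0]
}}

```text
clock: 3.35
eef_pos: [505.1, -223.5, 53.2]
eef_rot: [-3.141, 0.001, 3.005]
wrist_force: [-1.3, 2.1, 8.2]
finger_gap: 0.6
finger_force: 4.0
```

Call:
{"method": "jog_arm", "body": {
  "plan": [0, 0, -0.001, 0, 0, 0, 0, 0, -0.002, 0, 0, 0, 0, 0, -0.002, 0, 0, 0, 0, 0, -0.002, 0, 0, 0]
}}

```text
clock: 3.75
eef_pos: [505.2, -223.5, 52.1]
eef_rot: [-3.141, 0.001, 3.005]
wrist_force: [-6.3, 3.7, 18.5]
finger_gap: 0.5
finger_force: 9.0
```

It is at the stop with 18.5 N. Retracting, and opening once clear.

Call:
{"method": "jog_arm", "body": {
  "plan": [0, 0, 0.01, 0, 0, 0, 0, 0, 0.03, 0, 0, 0, 0, 0, 0.06, 0, 0, 0, -0.01, -0.01, 0.08, 0, 0, 0, -0.035, -0.04, 0.08, 0, 0, 0, -0.06, -0.065, 0.08, 0, 0, 0, -0.071, -0.077, 0.08, 0, 0, 0, -0.071, -0.077, 0.08, 0, 0, 0]
}}

```text
clock: 4.55
eef_pos: [432.7, -301.6, 130.6]
eef_rot: [-3.141, 0.0, 3.003]
wrist_force: [0.4, 0.9, 1.0]
finger_gap: 0.5
finger_force: 0.0
```

Call:
{"method": "jog_arm", "body": {
  "plan": [0, 0, 0, 0, 0, 0, 0, 0, 0, 0, 0, 0, 0, 0, 0, 0, 0, 0, 0, 0, 0, 0, 0, 0, 0, 0, 0, 0, 0, 0],
  "claw": 0.094
}}

```text
clock: 5.05
eef_pos: [434.0, -300.0, 130.4]
eef_rot: [3.142, -0.0, 3.006]
wrist_force: [-0.3, -1.0, 0.1]
finger_gap: 37.2
finger_force: 0.0
```

```bash
python3 - <<'E'
from h import *
s=manip.read_state();print(s['eef_pos'],s['eef_rot'],s['wrist_force'],s['finger_gap'])
c=get_calibration('wrist');p,d=camera('wrist'); cv2.imwrite('pics/w2.png',p[:,:,::-1]); np.save('pics/w2.npy',d)
y=np.radians(-7.8);O=np.array([523.8,-306.5])
def loc(W): q=W[...,:2]-O; return np.stack([np.cos(y)*q[...,0]+np.sin(y)*q[...,1],-np.sin(y)*q[...,0]+np.cos(y)*q[...,1],W[...,2]],-1)
for n,dd,cc,pp in [('w2',d,c,p)]:
    L=loc(cloud(cc,dd)); dk=pp.max(2)<90
    for x in (-115,-105,-95,-85,-75,-65):
        m=dk&(abs(L[...,0]-x)<3)&(abs(L[...,2]-43)<4)&(abs(L[...,1])<60)
        v=np.sort(L[m][:,1]); 
        if len(v): 
            g=np.split(v,np.where(np.diff(v)>5)[0]+1); print(x,[(a[0].round(1),a[-1].round(1),len(a)) for a in g])
    m=(np.abs(L[...,0]+30)<18)&(abs(L[...,1]-80)<18)&(L[...,2]>45); print('plunger',m.sum(),np.median(L[m],0) if m.any() else '')
E
```

```text
[ 433.99992716 -300.01380674  130.38701063] [ 3.14152206e+00 -5.15300863e-05  3.00553525e+00] [-0.3106006  -1.01754606  0.07945551] 37.18441321138247
-115 [(np.float64(-23.0), np.float64(-9.5), 168), (np.float64(21.4), np.float64(32.6), 122)]
-105 [(np.float64(-23.0), np.float64(-9.5), 163), (np.float64(18.9), np.float64(30.0), 126)]
-95 [(np.float64(-22.4), np.float64(-9.6), 157), (np.float64(16.2), np.float64(27.5), 120)]
-85 [(np.float64(-22.6), np.float64(-9.6), 157), (np.float64(14.1), np.float64(25.1), 117)]
-75 [(np.float64(-22.7), np.float64(-9.6), 149), (np.float64(11.5), np.float64(22.4), 116)]
-65 [(np.float64(-22.9), np.float64(-9.6), 146), (np.float64(9.4), np.float64(19.7), 104)]
plunger 124 [-43.49116203  76.57488654  59.00258093]
```

View pics/w2.png

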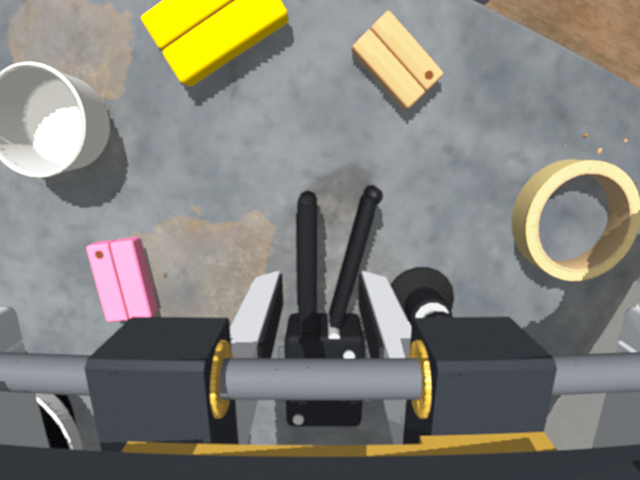

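The handle measures -22.8..-9.6 in local y and the trigger's outer face is at about 26.5, both as expected. Waiting for the fingers to open, then descending around both.

Call:
{"method": "jog_arm", "body": {
  "plan": [0, 0, 0, 0, 0, 0, 0, 0, 0, 0, 0, 0, 0, 0, 0, 0, 0, 0, 0, 0, 0, 0, 0, 0, 0, 0, 0, 0, 0, 0, 0, 0, 0, 0, 0, 0, 0, 0, 0, 0, 0, 0, 0, 0, 0, 0, 0, 0]
}}

```text
clock: 5.9
eef_pos: [433.7, -300.3, 130.4]
eef_rot: [-3.142, -0.0, 3.005]
wrist_force: [-0.1, -0.6, -0.3]
finger_gap: 94.2
finger_force: 0.0
```

Call:
{"method": "jog_arm", "body": {
  "plan": [0, 0, -0.03, 0, 0, 0, 0, 0, -0.06, 0, 0, 0, 0, 0, -0.09, 0, 0, 0, 0, 0, -0.11, 0, 0, 0, 0, 0, -0.117, 0, 0, 0, 0, 0, -0.117, 0, 0, 0, 0, 0, -0.117, 0, 0, 0]
}}

```text
clock: 6.6
eef_pos: [434.2, -300.7, 14.5]
eef_rot: [-3.141, 0.001, 3.005]
wrist_force: [0.5, 0.2, 0.3]
finger_gap: 94.1
finger_force: 0.0
```

```bash
cat >> h.py <<'E'
y=np.radians(-7.8);O=np.array([523.8,-306.5])
def loc(W): q=W[...,:2]-O; return np.stack([np.cos(y)*q[...,0]+np.sin(y)*q[...,1],-np.sin(y)*q[...,0]+np.cos(y)*q[...,1],W[...,2]],-1)
def look(tag):
    s=manip.read_state();print(s['eef_pos'].round(1),s['wrist_force'].round(1),round(s['finger_gap'],1),s['finger_force'])
    from scipy.ndimage import map_coordinates
    for n in ['top']:
        p,d=camera(n);c=get_calibration(n); cv2.imwrite(f'pics/{n}_{tag}.png',p[:,:,::-1]); np.save(f'pics/{n}_{tag}.npy',d)
        cv2.imwrite(f'pics/{n}_{tag}c.png',cv2.resize(p[170:250,310:430,::-1],None,fx=6,fy=6,interpolation=cv2.INTER_CUBIC))
        # resample the picture on a local-frame plane z=30 mm, 1 px = 0.5 mm
        lx,ly=np.mgrid[90:-20:-.5,20:190:.5]
        Wp=np.stack([O[0]+np.cos(y)*lx-np.sin(y)*ly,O[1]+np.sin(y)*lx+np.cos(y)*ly,np.full(lx.shape,30.)],-1).reshape(-1,3)
        q=R.from_euler('xyz',c['attitude']).inv()
        K=np.array([[c['fx'],0,c['cx']],[0,c['fy'],c['cy']],[0,0,1.]])
        uv=cv2.projectPoints(q.apply(Wp-c['origin']),np.zeros(3),np.zeros(3),K,np.array([c['k1'],0,0,0,0.]))[0].reshape(lx.shape+(2,)).astype(np.float32)
        r=cv2.remap(p,uv[...,0],uv[...,1],cv2.INTER_CUBIC)
        cv2.imwrite(f'pics/rect_{tag}.png',cv2.resize(r[:,:,::-1],None,fx=2,fy=2))
    return r
E
python3 - <<'E'
from h import *
look('a')
E
```

```text
[ 434.2 -300.7   14.5] [0.5 0.2 0.3] 94.1 0.0
```

View pics/rect_a.png

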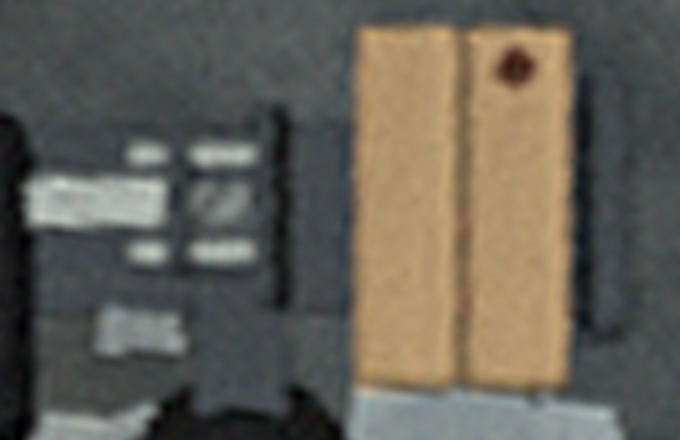

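Rectified top view at 4 px/mm: the shoe face is at local y ≈ 92 (px 288), and the board runs 109–162.5 (px 356–570). The clear gap is about 17 mm plus about 3 mm of board slide, so the bar needs about 27 mm. First pump.

Call:
{"method": "jog_arm", "body": {
  "plan": [0, 0, 0, 0, 0, 0, 0, 0, 0, 0, 0, 0, 0, 0, 0, 0, 0, 0, 0, 0, 0, 0, 0, 0, 0, 0, 0, 0, 0, 0, 0, 0, 0, 0, 0, 0, 0, 0, 0, 0, 0, 0, 0, 0, 0, 0, 0, 0, 0, 0, 0, 0, 0, 0, 0, 0, 0, 0, 0, 0, 0, 0, 0, 0, 0, 0, 0, 0, 0, 0, 0, 0],
  "claw": 0.03,
  "force": 20
}}

```text
clock: 7.85
eef_pos: [432.7, -300.6, 12.9]
eef_rot: [-3.141, -0.002, 3.005]
wrist_force: [-6.7, -5.3, -3.2]
finger_gap: 31.5
finger_force: 20.0
```

```bash
cat >> h.py <<'E'
def prof(r,rows=None):
    # mean over local x 22..30 / shoe-only strip; dark rubber and board edge along local y
    g=r.max(2).astype(float); x2=lambda x:int((90-x)/.5)
    a=g[x2(56):x2(52)].mean(0); b=g[x2(24):x2(16)].mean(0)
    ys=20+.5*np.arange(g.shape[1])
    for nm,q in (('hi',a),('lo',b)):
        e=np.where((q[:-1]<120)&(q[1:]>=120)&(ys[:-1]>95))[0]; be=ys[e[0]] if len(e) else None
        w=(ys>60)&(ys<(be or 115)-1); k=np.argmin(np.where(w,q,999))
        print(nm,'board edge',be,'dark min y',ys[k],round(q[k]))
E
python3 - <<'E'
from h import *
prof(look('b'))
E
```

```text
[ 432.7 -300.6   12.9] [-6.7 -5.3 -3.2] 31.5 19.984896183013916
hi board edge 108.5 dark min y 102.0 26
lo board edge 108.5 dark min y 101.5 27
```

The squeeze moved the shoe about 12 mm, with the gap now about 4–5 mm. Releasing.

Call:
{"method": "jog_arm", "body": {
  "plan": [0, 0, 0, 0, 0, 0, 0, 0, 0, 0, 0, 0, 0, 0, 0, 0, 0, 0, 0, 0, 0, 0, 0, 0, 0, 0, 0, 0, 0, 0, 0, 0, 0, 0, 0, 0, 0, 0, 0, 0, 0, 0, 0, 0, 0, 0, 0, 0, 0, 0, 0, 0, 0, 0],
  "claw": 0.075
}}

```text
clock: 8.8
eef_pos: [433.7, -300.4, 13.5]
eef_rot: [-3.141, 0.0, 3.005]
wrist_force: [-0.2, -0.4, 0.7]
finger_gap: 75.0
finger_force: 0.0
```

```bash
python3 - <<'E'
from h import *
prof(look('c'))
E
```

```text
[ 433.7 -300.4   13.5] [-0.2 -0.4  0.7] 75.0 0.0
hi board edge 108.5 dark min y 102.0 29
lo board edge 108.5 dark min y 102.0 28
```

Call:
{"method": "jog_arm", "body": {
  "plan": [0, 0, 0, 0, 0, 0, 0, 0, 0, 0, 0, 0, 0, 0, 0, 0, 0, 0, 0, 0, 0, 0, 0, 0, 0, 0, 0, 0, 0, 0, 0, 0, 0, 0, 0, 0, 0, 0, 0, 0, 0, 0, 0, 0, 0, 0, 0, 0, 0, 0, 0, 0, 0, 0, 0, 0, 0, 0, 0, 0],
  "claw": 0.03,
  "force": 22
}}

```text
clock: 9.85
eef_pos: [432.6, -300.6, 12.8]
eef_rot: [-3.141, -0.002, 3.005]
wrist_force: [-7.2, -4.6, -3.2]
finger_gap: 31.4
finger_force: 22.0
```

```bash
python3 - <<'E'
from h import *
prof(look('d'))
E
```

```text
[ 432.6 -300.6   12.8] [-7.2 -4.6 -3.2] 31.4 21.982980966567993
hi board edge 111.0 dark min y 109.0 20
lo board edge 111.5 dark min y 109.0 20
```

View pics/rect_d.png

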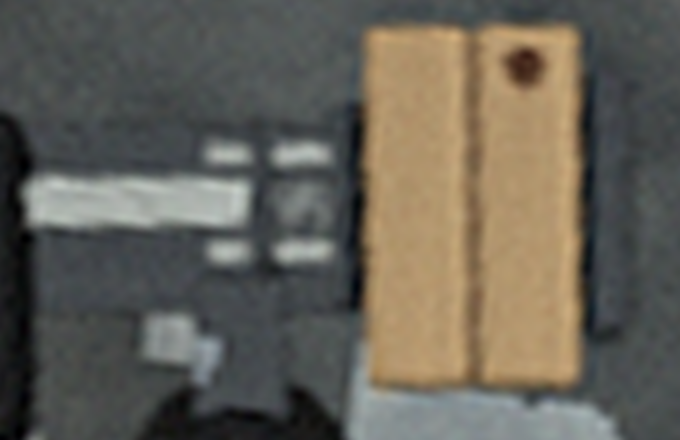

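The bar has moved about 21 mm (bar end px 167→250). The board slid 2.7 mm onto the jaw and the shoe is touching, pressed only 1–2 mm. One more pump is needed, so I'll release and re-squeeze in steps.

Call:
{"method": "jog_arm", "body": {
  "plan": [0, 0, 0, 0, 0, 0, 0, 0, 0, 0, 0, 0, 0, 0, 0, 0, 0, 0, 0, 0, 0, 0, 0, 0, 0, 0, 0, 0, 0, 0, 0, 0, 0, 0, 0, 0, 0, 0, 0, 0, 0, 0, 0, 0, 0, 0, 0, 0, 0, 0, 0, 0, 0, 0],
  "claw": 0.075
}}

```text
clock: 10.8
eef_pos: [433.7, -300.4, 13.5]
eef_rot: [-3.141, -0.0, 3.005]
wrist_force: [0.2, 0.7, -0.1]
finger_gap: 75.2
finger_force: 0.0
```

```bash
cat >> h.py <<'E'
def bar(r):
    g=r.max(2).astype(float); ys=20+.5*np.arange(g.shape[1]); x2=lambda x:int((90-x)/.5)
    q=g[x2(42):x2(37)].mean(0); t=150
    e=[ys[i]+.5*(q[i]-t)/(q[i]-q[i+1]) for i in range(len(q)-1) if q[i]>=t>q[i+1]]
    print('bar end',np.round(e[:2],1))
    for x in (51.5,27.3):
        q=g[x2(x)-2:x2(x)+3].mean(0); t=120
        e=[round(float(ys[i]+.5*(q[i]-t)/(q[i]-q[i+1])),1) for i in range(len(q)-1) if (q[i]-t)*(q[i+1]-t)<0]
        print('pin edges',e[:6])
E
python3 - <<'E'
from h import *
for t in 'abcd':
    p=cv2.imread(f'pics/rect_{t}.png')[:,:,::-1]; print(t); bar(cv2.resize(p,None,fx=.5,fy=.5,interpolation=cv2.INTER_AREA))
print('e');r=look('e');prof(r);bar(r)
E
```

```text
a
bar end [ 60.3 133.6]
pin edges [52.0, 61.3, 67.7, 83.6, 108.6, 162.2]
pin edges [52.3, 61.4, 67.7, 83.3, 108.2, 134.9]
b
bar end [ 72.1 133.8]
pin edges [63.4, 72.5, 78.6, 95.1, 108.4, 162.2]
pin edges [63.7, 72.3, 79.0, 94.9, 108.3, 162.3]
c
bar end [ 72.  133.6]
pin edges [63.4, 79.0, 95.1, 108.5, 162.2]
pin edges [63.6, 72.6, 79.0, 94.9, 108.2, 135.4]
d
bar end [ 81.5 136.3]
pin edges [71.3, 82.2, 88.0, 102.3, 111.1, 137.8]
pin edges [71.8, 82.0, 88.7, 102.8, 111.9, 164.6]
e
[ 433.7 -300.4   13.5] [ 0.2  0.7 -0.1] 75.2 0.0
hi board edge 111.0 dark min y 109.0 24
lo board edge 111.5 dark min y 109.0 19
bar end [ 79.6 136.2]
pin edges [71.3, 80.7, 86.8, 102.5, 111.2, 164.4]
pin edges [71.6, 80.7, 86.6, 102.9, 111.9, 164.6]
```

Readings are consistent: the bar end is at 79.6 with the shoe free (pin length 16 mm). The target is bar end ≈ 86.6 and pin length ≈ 9. Partial squeeze.

Call:
{"method": "jog_arm", "body": {
  "plan": [0, 0, 0, 0, 0, 0, 0, 0, 0, 0, 0, 0, 0, 0, 0, 0, 0, 0, 0, 0, 0, 0, 0, 0, 0, 0, 0, 0, 0, 0, 0, 0, 0, 0, 0, 0, 0, 0, 0, 0, 0, 0, 0, 0, 0, 0, 0, 0, 0, 0, 0, 0, 0, 0],
  "claw": 0.038,
  "force": 25
}}

```text
clock: 11.75
eef_pos: [432.5, -298.1, 12.8]
eef_rot: [3.137, -0.004, 3.005]
wrist_force: [-6.2, 15.2, 6.9]
finger_gap: 38.6
finger_force: 6.9
```

```bash
python3 - <<'E'
from h import *
r=look('f');prof(r);bar(r)
E
```

```text
[ 432.5 -298.1   12.8] [-6.2 15.2  6.9] 38.6 6.9203091657254845
hi board edge 111.0 dark min y 109.0 20
lo board edge 111.5 dark min y 109.0 19
bar end [ 86.1 136.3]
pin edges [71.4, 87.2, 93.7, 102.5, 111.1, 138.0]
pin edges [71.7, 87.4, 93.6, 102.8, 111.8, 164.6]
```

The shoe is pressed about 7 mm (pin length 9.0) and the force on the trigger is about 15 N. Letting it settle briefly to check for drift.

Call:
{"method": "jog_arm", "body": {
  "plan": [0, 0, 0, 0, 0, 0, 0, 0, 0, 0, 0, 0, 0, 0, 0, 0, 0, 0, 0, 0, 0, 0, 0, 0, 0, 0, 0, 0, 0, 0, 0, 0, 0, 0, 0, 0, 0, 0, 0, 0, 0, 0, 0, 0, 0, 0, 0, 0, 0, 0, 0, 0, 0, 0, 0, 0, 0, 0, 0, 0]
}}

```text
clock: 12.8
eef_pos: [432.6, -298.0, 12.8]
eef_rot: [3.137, -0.004, 3.005]
wrist_force: [-5.0, 15.3, 6.5]
finger_gap: 38.0
finger_force: 6.9
```

```bash
python3 - <<'E'
from h import *
r=look('g');bar(r)
W=cloud(get_calibration('top'),np.load('pics/top_g.npy'))
L=loc(W);m=(np.hypot(L[...,0]+30,L[...,1]-80)<9);print('plunger z',np.median(L[m][:,2]),m.sum())
E
```

```text
[ 432.6 -298.    12.8] [-5.  15.3  6.5] 38.0 6.919571034377441
bar end [ 86.2 136.3]
pin edges [71.3, 87.4, 93.6, 102.5, 111.2, 164.3]
pin edges [71.7, 87.5, 93.6, 102.8, 111.9, 164.6]
plunger z 62.746497758637815 50
```

It is stable, with the plunger up (62.7 mm) and the shoe about 7 mm in. Handing in.

```bash
python3 -c "
from cell import manip
print(manip.sign_off())"
```

```text
the job is handed in; nothing more can be done
None
```

I handed the job in with the plunger pressed to its stop and back up, the shoe pressed about 7 mm of its 14 mm against the board, and the fingers holding the trigger squeezed; the hand-in returned no verdict.

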